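Make up the mounting kit and the viewing kit at the diffractometer bench

ROBOT

A 7-joint arm with a two-finger parallel gripper is mounted at the origin on the work surface. World frame = base frame: x ahead of the robot, y to its left, z up, the work surface at z = 0. Lengths are in m, angles in degrees, forces in N, time in s.
With the tool pointing down it reaches from about 0.425 to 0.875 m from the base axis. Payload 4.7 kg.
Tool frame: the origin (TCP) lies on the centre line of the jaws, within the pads' length; the fingertips stand 8 mm ahead of it and the grasp point (between the pads) lies 11 mm behind it; z points along the fingers, x is the direction in which the jaws open and shut, and the axes are right-handed (so a half turn about z gives the same grasp; the last joint's range is limited). The gripper opens to 87 mm and grips with 3 to 60 N. Pads are 19 mm wide; open, the fingers measure 117 mm over their backs; the gripper's body (75 mm by 190 mm) begins 51 mm behind the grasp point.
Start: joints at [74.146, 18.392, -4.016, 83.108, 1.295, 78.541, -3.26], TCP at [0.186, -0.623, 0.231] pointing down, gripper open.
Joint ranges: [-163.93, 163.93], [-17.29, 119.83], [-79.2, 71.16], [3.27, 140.29], [-89.18, 269.18], [5.43, 117.66], [-154.24, 154.24]. Speed limits (degrees/s): [147.25, 147.25, 180, 180, 180, 180, 180].

INTERFACE

Orientations are given as [roll, pitch, yaw] about the fixed x, y, z axes, in that order (R = Rz(yaw) Ry(pitch) Rx(roll)).
In Python, from cell import telemetry, read_camera, get_calibration, sign_off gives the robot as it stands. The module is installed in compiled form; this text tells all that it offers.
- The arm moves only by the tool carry_out, never from a script. Its arguments are lists of equal length, an entry for each row: "translation": the shift along the tool's x, y, z in cm, a list of three; "turn": the turn about the tool's z in rad; "gripper": the opening, from 0 (shut) to 1 (fully open). In form: {"translation": [[dx, dy, dz], ...], "turn": [turn, ...], "gripper": [gripper, ...]}. A call has 1 to 5 rows; each row is the pose to reach, as a shift and turn from the pose commanded when the call began, along the tool's axes at that moment; what a row does not reach only later rows make up. A row lasts 1/8 s, in which the tool goes at most 62.5 mm and 10.7 degrees, less where a joint would pass 70% of its speed; a pose out of reach is approached as far as the arm can. A call with a gripper value outside its range is refused whole. The fingers move at their own pace and stop on an object; "squeeze" is the grip in N (left out, the last holds). Time passes only in rows, so rows that repeat a pose let the fingers close. It gives the time, the measured TCP pose, the force and the opening at its end, in the units of the state.
- telemetry.get_obs(): the state, without advancing time (a new reading comes with each control period).
- read_camera(name): name is "side" or "top"; returns the picture (420x560x3 uint8, red, green, blue); there is no depth.
- get_calibration(name): a dict with "fx", "fy", "cx", "cy" (pixels), "k1" (the pictures are not rectified: a ray, as slopes to the right and down, at radius r is drawn at 1 + k1 r^2 times it, then the intrinsics apply), "R" (3x3) and "t" (3): a world point X has camera coordinates R X + t. Camera axes: x right, y down, z forward; pixel columns grow to the right and rows downward; lengths in m; the calibration is good to about 2 mm. A picture is of the moment at which its call begins. get_calibration takes no time and is no camera call.
- sign_off(): hands the job in, once; it reports no verdict.
The state is a dict: "time_s": time; "qpos": joint angles; "joint_velocities": joint speeds; "effort": joint torques, N m; "tool_pos": TCP position; "tool_rot": TCP orientation; "force": force on the tool from outside, world axes, zero at the start; "wrist_torque": the same for the moment, N m; "grip_width": finger opening in m.
Only numpy, scipy, OpenCV 4.12 (cv2) and the standard library are available. Lean on these libraries where they do the work, as an engineer would, in place of code of your own. Each camera call takes 0.05 s, during which the arm holds its last target.

TASK

Make up two kits from the stock on the bench. Into the rectangular metal tray go the grey cassette (in the longer bay; it is locked in its dock, so press the dock's catch paddle fully down first, then lift it out) and the brass pin mount (in the shorter bay); into the round white dish go the black objective lens and the tall vial. Stand each thing upright on the floor of its place, let go of it, and leave the short wide jar where it is.

Things in the scene. Friction and masses are not known exactly. Their poses are not given: they have to be found in the camera images.
- tray: Fixed rectangular aluminium tray, 160 (its x) x 80 (y) x 12 mm high, walls 4 mm, floor 4 mm above the bench. Origin: centre of its underside; z up. A cross wall (4 mm thick, 12 mm high) centred at its x = -18 mm makes a shorter bay (inside x -76 to -20 mm) and a longer bay (x -16 to 76 mm), both 72 mm wide (y -36 to 36 mm).
- dish: Fixed round white ceramic dish, outside diameter 150 mm, 13 mm high, wall 4 mm (142 mm inside), floor 4 mm above the bench. Origin: centre of its underside; z up.
- dock: Fixed white dock: base plate 130 (its x) x 76 (y) x 8 mm high; on it a socket (walls to 30 mm above the bench, 33 mm wide outside across y) in which the cassette stands, centre at dock x = +20 mm, y = 0. Origin: centre of the plate's underside; z up. On the socket's -x side a steel catch: upright arm with a hook over the cassette's toe (top 44.5 mm above the bench) and a paddle.
- paddle (a point): Point to press on the catch's flat steel paddle: on its top face, 32 mm above the bench when locked, at dock x = -48 mm, y = 0; it moves with the catch. The paddle is 28 mm wide (dock y) and reaches from dock x = -61 to -21 mm. Press it straight down, about 15 mm.
- catch (a joint): Tilt of the dock's catch, rad: 0 locked (hook over the cassette's toe), 0.40 paddle fully down (stop). The hook is clear of the toe from about 0.25. Pressing takes 3 to 4 N at the paddle's outer part; the catch is stiff and stays where it is left.
- cassette: Grey plastic specimen cassette, upright block 50 (its x) x 22 (y) x 60 mm high, about 90 g; a toe (10 x 10 mm, 24 to 30 mm above its underside) sticks out of its -x face. Origin: centre of the block's underside; z up. Starts in the dock's socket, axes along the dock's, underside 8 mm above the bench, 38 mm of it above the socket walls. Grip it across y near its top.
- pin_mount: Brass specimen pin mount, loose on the bench: round foot 32 mm in diameter and 9 mm high, stem 12 mm in diameter from 10 to 46 mm, thin needle on top to 58 mm. About 80 g. Origin: centre of the underside; z up.
- objective: Black auxiliary microscope objective, loose on the bench: plain cylinder 44 mm in diameter, 44 mm high with a round lens on top, about 140 g. Origin: centre of the underside; z up.
- tall_vial: Tall narrow amber glass vial with white cap, loose on the bench: 26 mm in diameter (body and cap), 64 mm high, the cap being the top 20 mm. About 50 g. Origin: centre of the underside; z up.
- short_jar: Short wide amber glass jar with white cap, loose on the bench: 38 mm in diameter, 34 mm high. Belongs to no kit and stays where it is. Origin: centre of the underside; z up.

How it is judged:
By the outcome, as a careful person would: the job done as asked, in the order asked, and still so for the second after the job is handed in, with the robot touching nothing.
It also fails if it takes over 112 s, if anything falls off the work surface, if the arm or the gripper's body presses on something with over 40 N, if the wrist force passes 120 N, or if a joint passes its speed limit or range.

## Working session

There is one attempt and no reset: what is moved stays moved. The work goes in short steps, Python scripts to look and compute and a tool call to move; the robot and the scene stay as the last step left them, time stands still between calls to the robot, and variables do not carry over. Pictures are saved under pics/ and viewed, and the job is handed in when it is done.

Besides the shell and the picture viewer there is one more tool, called after "Request:" in YAML: its name, and indented under it one key for each argument. carry_out: Moves the arm, as the interface text tells. Its arguments: {"type":"object","properties":{"translation":{"type":"array","items":{"type":"array","items":{"type":"number"}}},"turn":{"type":"array","items":{"type":"number"}},"gripper":{"type":"array","items":{"type":"number"}},"squeeze":{"type":"number"}},"required":["translation","turn","gripper"]}

```bash
mkdir -p pics; ls
python3 - <<'E'
from cell import telemetry, read_camera, get_calibration
import cv2
for n in ("side","top"):
    im=read_camera(n); cv2.imwrite(f"pics/{n}0.png",im[:,:,::-1]); print(n,get_calibration(n))
print(telemetry.get_obs())
E
```

```text
pics
side {'fx': 518.3732876403831, 'fy': 518.3732876403831, 'cx': 282.89938808344954, 'cy': 211.06620103516562, 'k1': -0.07582920203719538, 'R': array([[-0.94204405, -0.33548311,  0.00202477],
       [-0.19343929,  0.53823102, -0.82029788],
       [ 0.27410629, -0.7731484 , -0.57193294]]), 't': array([0.49355683, 0.16702145, 0.86463312])}
top {'fx': 511.327718288088, 'fy': 511.327718288088, 'cx': 278.63117569800704, 'cy': 216.19238902958182, 'k1': -0.1420203611048163, 'R': array([[-0.00956413, -0.99994403, -0.00452376],
       [-0.99575675,  0.00993796, -0.0914862 ],
       [ 0.09152604,  0.00362958, -0.99579607]]), 't': array([2.99353842e-04, 5.52463433e-01, 1.19458583e+00])}
{'time_s': 0.1, 'qpos': array([74.14564959, 18.43378523, -4.01416668, 83.16886288,  1.29393641,
       78.54091764, -3.26066224]), 'joint_velocities': array([ 0.04092473, -0.09513667,  0.01624257, -0.15290915, -0.09348888,
        0.03996699,  0.04810104]), 'effort': array([-2.26955274e-05, -4.92574310e+01, -4.05653547e-01, -3.13401568e+01,
       -6.41860301e-02,  3.95057048e-02,  6.55096619e-05]), 'tool_pos': array([ 0.18617852, -0.62225516,  0.229574  ]), 'tool_rot': array([ 1.79995078e+02,  9.83975501e-02, -7.33382078e+01]), 'force': array([-0.56444482, -0.71176427, -0.33616795]), 'wrist_torque': array([0.03149977, 0.00108296, 0.01572376]), 'grip_width': 0.08740886776223981}
```

View pics/top0.png

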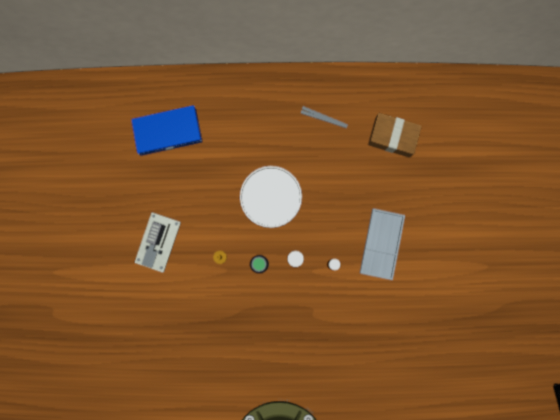

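View pics/side0.png

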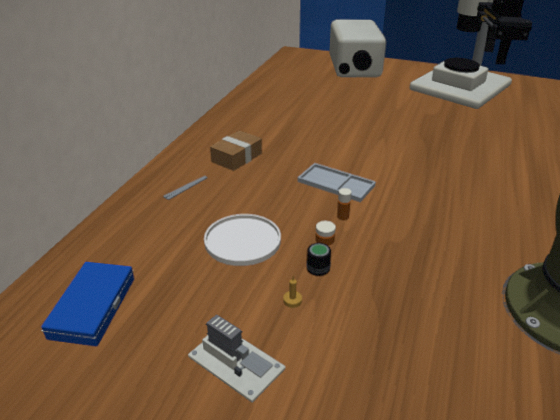

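The top view shows the dock at (157,242), pin mount (220,257), objective (259,264), jar (296,259), vial (335,265), dish (271,197) and tray (383,244). Next, zoomed crops for finer measurement.

```bash
cat > h.py <<'E'
import numpy as np, cv2
from cell import telemetry, read_camera, get_calibration
C={n:get_calibration(n) for n in("side","top")}
def proj(n,X):
    c=C[n]; p=np.atleast_2d(X)@c["R"].T+c["t"]; s=p[:,:2]/p[:,2:]; r2=(s**2).sum(1,keepdims=True)
    s=s*(1+c["k1"]*r2); return s*[c["fx"],c["fy"]]+[c["cx"],c["cy"]]
def unproj(n,uv,z):
    c=C[n]; d=(np.atleast_2d(uv)-[c["cx"],c["cy"]])/[c["fx"],c["fy"]]; s=d.copy()
    for _ in range(20): s=d/(1+c["k1"]*(s**2).sum(1,keepdims=True))
    ray=np.c_[s,np.ones(len(s))]@c["R"]; o=-c["R"].T@c["t"]
    return o+ray*((z-o[2])/ray[:,2:])
def crop(n,im,x0,y0,w,h,k,name):
    o=cv2.resize(im[y0:y0+h,x0:x0+w,::-1],None,fx=k,fy=k,interpolation=cv2.INTER_CUBIC); cv2.imwrite(name,o)
E
python3 - <<'E'
from h import *
im=cv2.imread("pics/top0.png")[:,:,::-1]
crop("top",im,130,205,60,75,8,"pics/dock_t.png")
crop("top",im,205,160,145,115,5,"pics/mid_t.png")
crop("top",im,350,200,65,85,7,"pics/tray_t.png")
im=cv2.imread("pics/side0.png")[:,:,::-1]
crop("side",im,180,300,115,100,6,"pics/dock_s.png")
crop("side",im,195,155,190,155,4,"pics/mid_s.png")
E
```

```text
(no output)
```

View pics/dock_t.png

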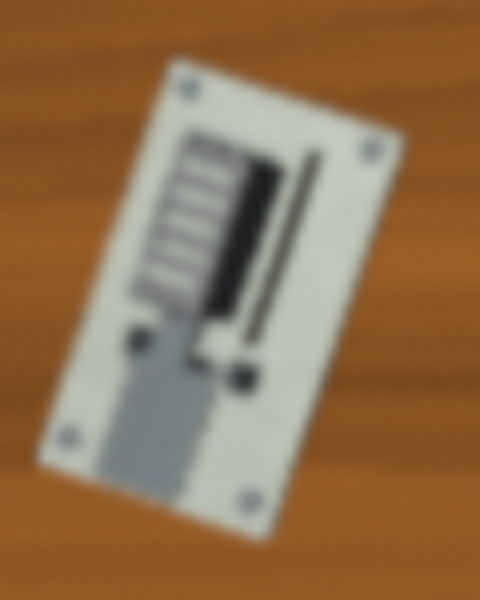

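View pics/mid_t.png

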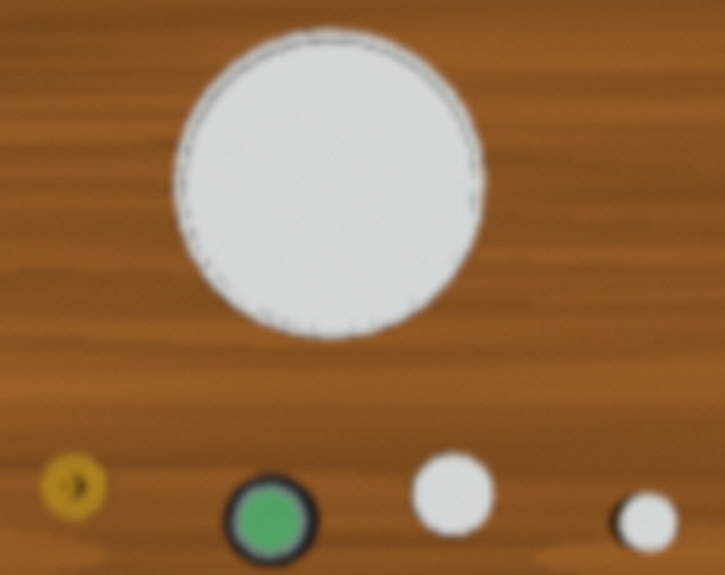

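View pics/tray_t.png

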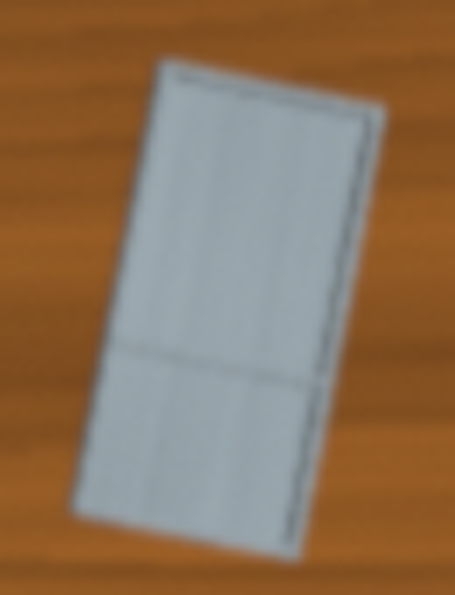

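View pics/dock_s.png

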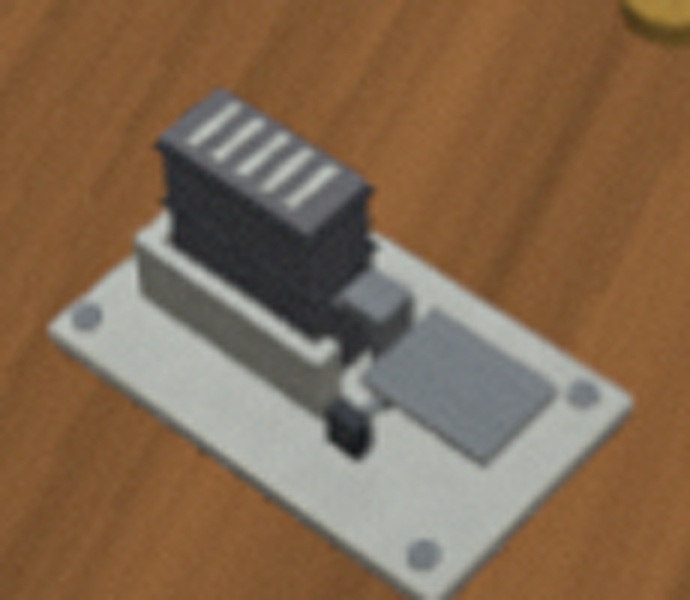

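View pics/mid_s.png

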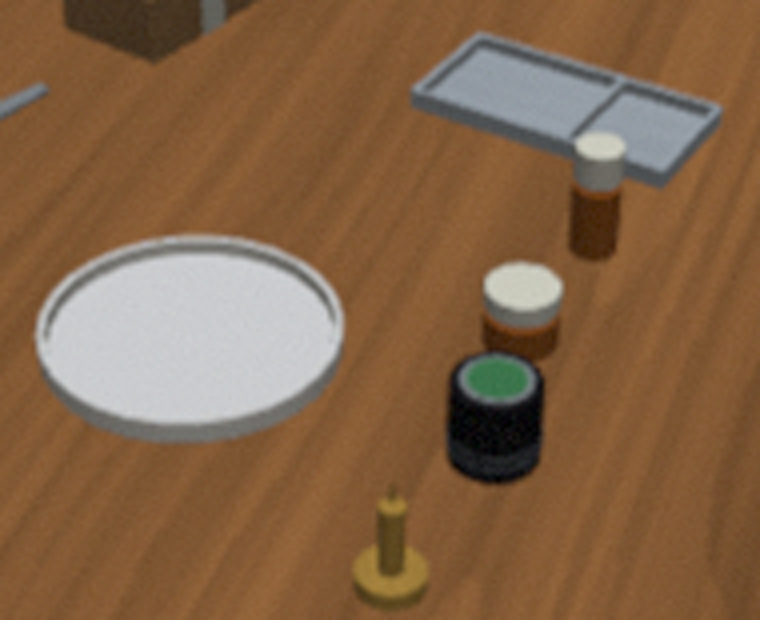

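Run:
```python
from h import *
def U(p,x0,y0,k): return (np.array(p,float)+.5)/k-.5+[x0,y0]
def rect(c,z,L,W,name):
    P=unproj("top",c,z)[:,:2]   # order: +x+y? up-left, up-right, low-right, low-left
    # up-left => +x,+y ; up-right => +x,-y ; low-right => -x,-y ; low-left => -x,+y
    M=np.array([[L/2,W/2],[L/2,-W/2],[-L/2,-W/2],[-L/2,W/2]])
    cen=P.mean(0); Q=P-cen
    a=np.arctan2((M[:,0]*Q[:,1]-M[:,1]*Q[:,0]).sum(),(M*Q).sum())
    R=np.array([[np.cos(a),-np.sin(a)],[np.sin(a),np.cos(a)]])
    print(name,cen.round(4),"yaw",np.degrees(a).round(2),"res mm",((Q-M@R.T)*1000).round(1).tolist())
    print(" side lengths",[round(float(np.linalg.norm(P[i]-P[(i+1)%4]))*1000,1) for i in range(4)])
    return cen,R
d,R=rect(U([(178,58),(406,132),(268,542),(38,460)],130,205,8),.008,.130,.076,"dock")
t,T=rect(U([(163,60),(387,103),(299,560),(73,515)],350,200,7),.012,.160,.080,"tray")
def sd(X): return proj("side",X)
def tocrop(uv,x0,y0,k): return ((uv-[x0,y0]+.5)*k-.5).round(0).tolist()
def w(c,R,p): p=np.atleast_2d(p); return np.c_[c+p[:,:2]@R.T,p[:,2]]
print("dock side: exp (50,328),(633,402); cassette top corners", tocrop(sd(w(d,R,[[.065,-.038,.008],[-.065,.038,.008],[.065,.038,.008],[.045,-.011,.068],[-.005,-.011,.068],[-.005,.011,.068],[.045,.011,.068],[-.061,.014,.032],[-.061,-.014,.032]])),180,300,6))
print("same top", tocrop(proj("top",w(d,R,[[.045,.011,.068],[.045,-.011,.068],[-.005,-.011,.068],[-.005,.011,.068],[-.061,.014,.032],[-.061,-.014,.032]])),130,205,8))
print("tray side", tocrop(sd(w(t,T,[[.08,.04,.012],[.08,-.04,.012],[-.08,-.04,.012],[-.08,.04,.012]])),195,155,4))
for n,p,z in(("pin",(74,487),.009),("obj",(271,520),.044),("jar",(453,494),.034),("vial",(649,522),.064),("dish",(330,183),.013)):
    X=unproj("top",U([p],205,160,5),z); print(n,X.round(4)[0],"r",np.hypot(*X[0,:2]).round(3), "side crop",tocrop(sd(X),195,155,4))
    if n=="pin": X[0,2]=.058; print(' needle',tocrop(sd(X),195,155,4))
# dock/tray pts
print("paddle",w(d,R,[-.048,0,.032]),"cass",w(d,R,[.02,0,.068]))
print("bays long",w(t,T,[.03,0,0]),"short",w(t,T,[-.048,0,0]))
```

```text
dock [0.4946 0.2906] yaw -18.79 res mm [[-0.5, -0.6], [0.7, 0.5], [-0.3, 0.3], [0.2, -0.3]]
 side lengths [74.6, 130.9, 75.6, 129.5]
tray [ 0.4847 -0.2554] yaw -12.4 res mm [[-0.4, -0.3], [1.0, -0.4], [-0.1, 0.4], [-0.6, 0.2]]
 side lengths [79.8, 161.2, 79.7, 160.3]
dock side: exp (50,328),(633,402); cassette top corners [[257.0, 145.0], [437.0, 597.0], [49.0, 320.0], [223.0, 79.0], [374.0, 174.0], [311.0, 229.0], [160.0, 131.0], [488.0, 457.0], [564.0, 381.0]]
same top [[188.0, 130.0], [258.0, 153.0], [202.0, 317.0], [132.0, 293.0], [93.0, 473.0], [180.0, 503.0]]
tray side [[411.0, 89.0], [479.0, 31.0], [724.0, 105.0], [664.0, 170.0]]
pin [0.4567 0.1385 0.009 ] r 0.477 side crop [[393.0, 570.0]]
 needle [[394.0, 483.0]]
obj [0.4401 0.0422 0.044 ] r 0.442 side crop [[498.0, 379.0]]
jar [ 0.4515 -0.0432  0.034 ] r 0.454 side crop [[524.0, 285.0]]
vial [ 0.4374 -0.1322  0.064 ] r 0.457 side crop [[602.0, 144.0]]
dish [0.6023 0.0139 0.013 ] r 0.602 side crop [[192.0, 323.0]]
paddle [[0.44912888 0.30609775 0.032     ]] cass [[0.51350548 0.28419676 0.068     ]]
bays long [[ 0.51397157 -0.26182626  0.        ]] short [[ 0.43779081 -0.24507839  0.        ]]
```

```bash
cat > plan.py <<'E'
import sys, json
from h import *
def plan(wps, grip):
    o=telemetry.get_obs(); p=o["tool_pos"]; y0=o["tool_rot"][2]; a=np.radians(y0)
    tx=np.array([np.cos(a),np.sin(a),0]); ty=np.array([np.sin(a),-np.cos(a),0]); tz=np.array([0,0,-1.])
    print("now",p.round(4),o["tool_rot"].round(2),"F",o["force"].round(1),"w",round(float(o["grip_width"]),4),"t",o["time_s"])
    cur=np.array([*p,y0]); rows=[]
    for w in wps:
        w=np.array(w,float); n=int(max(np.ceil(np.linalg.norm(w[:3]-cur[:3])/.055),np.ceil(abs(w[3]-cur[3])/10),1))
        for i in range(1,n+1): rows.append(cur+(w-cur)*i/n)
        cur=w
    # split in calls of 5; each relative to the pose at call start
    st=np.array([*p,y0])
    for k in range(0,len(rows),5):
        ch=rows[k:k+5]; a=np.radians(st[3])
        B=np.array([[np.cos(a),np.sin(a),0],[np.sin(a),-np.cos(a),0],[0,0,-1]])
        tr=[[round(float(v),2) for v in B@(r[:3]-st[:3])*100] for r in ch]; tu=[round(float(-np.radians(r[3]-st[3])),3) for r in ch]
        print(json.dumps({"translation":tr,"turn":tu,"gripper":[grip]*len(ch)})); st=ch[-1]
if __name__=="__main__": plan(json.loads(sys.argv[1]),float(sys.argv[2]))
E
python3 plan.py '[[0.42,-0.45,0.23,-40],[0.56,-0.15,0.23,0],[0.56,0.12,0.2,35],[0.449,0.306,0.12,71.2]]' 0
```

```text
now [ 0.1862 -0.6223  0.2296] [ 1.800e+02  1.000e-01 -7.334e+01] F [-0.6 -0.7 -0.3] w 0.0874 t 0.1
{"translation": [[-1.63, -4.56, -0.01], [-3.27, -9.11, -0.01], [-4.9, -13.67, -0.02], [-6.53, -18.23, -0.03], [-8.17, -22.78, -0.04]], "turn": [-0.097, -0.194, -0.291, -0.388, -0.485], "gripper": [0.0, 0.0, 0.0, 0.0, 0.0]}
{"translation": [[0.68, -4.79, -0.01], [-0.98, -9.22, -0.01], [-2.64, -13.65, -0.01], [-4.3, -18.08, -0.01], [-5.96, -22.51, -0.01]], "turn": [-0.097, -0.197, -0.296, -0.396, -0.496], "gripper": [0.0, 0.0, 0.0, 0.0, 0.0]}
{"translation": [[0.65, -4.68, 0.0], [1.3, -9.37, 0.0], [1.94, -14.05, 0.0], [0.35, -19.21, 0.6], [-1.24, -24.37, 1.2]], "turn": [-0.1, -0.199, -0.299, -0.421, -0.544], "gripper": [0.0, 0.0, 0.0, 0.0, 0.0]}
{"translation": [[1.31, -5.24, 0.6], [2.61, -10.48, 1.2], [3.92, -15.72, 1.8], [2.67, -19.87, 3.4], [1.41, -24.01, 5.0]], "turn": [-0.122, -0.244, -0.367, -0.493, -0.619], "gripper": [0.0, 0.0, 0.0, 0.0, 0.0]}
{"translation": [[1.39, -4.1, 1.6], [2.77, -8.21, 3.2], [4.16, -12.31, 4.8]], "turn": [-0.126, -0.253, -0.379], "gripper": [0.0, 0.0, 0.0]}
```

Request:
carry_out:
  translation:
    - [-1.6,-4.6,0]
    - [-3.3,-9.1,0]
    - [-4.9,-13.7,0]
    - [-6.5,-18.2,0]
    - [-8.2,-22.8,0]
  turn: [-0.1,-0.19,-0.29,-0.39,-0.49]
  gripper: [0,0,0,0,0]

```text
time_s: 0.72
tool_pos: [0.3821, -0.4777, 0.2301]
tool_rot: [180.0, 0.0, -45.1]
force: [0.3, 0.0, -1.1]
grip_width: 0.0448
```

```bash
python3 plan.py '[[0.56,-0.15,0.23,0],[0.56,0.12,0.2,35],[0.449,0.306,0.12,71.2]]' 0
```

```text
now [ 0.3821 -0.4777  0.2301] [ 1.7999e+02  4.0000e-02 -4.5090e+01] F [ 0.3  0.  -1.1] w 0.0448 t 0.725
{"translation": [[-1.52, -5.1, 0.0], [-3.04, -10.21, 0.0], [-4.56, -15.31, 0.01], [-6.08, -20.42, 0.01], [-7.61, -25.52, 0.01]], "turn": [-0.112, -0.225, -0.337, -0.45, -0.562], "gripper": [0.0, 0.0, 0.0, 0.0, 0.0]}
{"translation": [[1.43, -5.13, 0.0], [2.87, -10.26, 0.0], [1.66, -15.52, 0.6], [0.46, -20.79, 1.2], [-0.74, -26.05, 1.8]], "turn": [-0.112, -0.225, -0.347, -0.469, -0.591], "gripper": [0.0, 0.0, 0.0, 0.0, 0.0]}
{"translation": [[1.94, -5.04, 0.6], [3.87, -10.08, 1.2], [3.13, -14.35, 2.8], [2.39, -18.62, 4.4], [1.65, -22.89, 6.0]], "turn": [-0.122, -0.244, -0.371, -0.497, -0.623], "gripper": [0.0, 0.0, 0.0, 0.0, 0.0]}
{"translation": [[1.89, -3.9, 1.6], [3.78, -7.79, 3.2]], "turn": [-0.126, -0.253], "gripper": [0.0, 0.0]}
```

Request:
carry_out:
  translation:
    - [-1.5,-5.1,0]
    - [-3.0,-10.2,0]
    - [-4.5,-15.3,0]
    - [-6.1,-20.4,0]
    - [-7.6,-25.5,0]
  turn: [-0.11,-0.22,-0.34,-0.45,-0.56]
  gripper: [0,0,0,0,0]

```text
time_s: 1.35
tool_pos: [0.5092, -0.2437, 0.2302]
tool_rot: [180.0, 0.0, -13.0]
force: [0.2, -0.0, 0.6]
grip_width: 0.002
```

Request:
carry_out:
  translation:
    - [1.4,-5.1,0]
    - [2.9,-10.3,0]
    - [1.7,-15.5,0.6]
    - [0.5,-20.8,1.2]
    - [-0.7,-26,1.8]
  turn: [-0.11,-0.22,-0.35,-0.47,-0.59]
  gripper: [0,0,0,0,0]

```text
time_s: 1.98
tool_pos: [0.5609, 0.0111, 0.212]
tool_rot: [-180.0, 0.0, 20.9]
force: [1.1, -0.0, -0.4]
grip_width: 0.0005
```

```bash
python3 plan.py '[[0.449,0.306,0.12,71.2]]' 0
```

```text
now [0.5609 0.0111 0.212 ] [-1.800e+02  3.000e-02  2.085e+01] F [ 1.1 -0.  -0.4] w 0.0005 t 1.975
{"translation": [[0.01, -5.26, 1.53], [0.01, -10.51, 3.07], [0.02, -15.77, 4.6], [0.02, -21.03, 6.13], [0.03, -26.28, 7.67]], "turn": [-0.146, -0.293, -0.439, -0.586, -0.732], "gripper": [0.0, 0.0, 0.0, 0.0, 0.0]}
{"translation": [[3.52, -3.91, 1.53]], "turn": [-0.146], "gripper": [0.0]}
```

Request:
carry_out:
  translation:
    - [0,-5.3,1.5]
    - [0,-10.5,3.1]
    - [0,-15.8,4.6]
    - [0,-21,6.1]
    - [0,-26.3,7.7]
  turn: [-0.15,-0.29,-0.44,-0.59,-0.73]
  gripper: [0,0,0,0,0]

```text
time_s: 2.6
tool_pos: [0.468, 0.2566, 0.135]
tool_rot: [180.0, 0.0, 62.7]
force: [1.3, -0.5, -0.5]
grip_width: 0.0002
```

Request:
carry_out:
  translation:
    - [3.5,-3.9,1.5]
    - [3.5,-3.9,1.5]
    - [3.5,-3.9,1.5]
  turn: [-0.15,-0.15,-0.15]
  gripper: [0,0,0]

```text
time_s: 2.98
tool_pos: [0.4504, 0.304, 0.1202]
tool_rot: [-180.0, 0.1, 71.0]
force: [1.0, 0.0, 0.5]
grip_width: 0.0005
```

```bash
python3 plan.py '[[0.449,0.306,0.060,71.2]]' 0
```

```text
now [0.4504 0.304  0.1202] [-1.7999e+02  6.0000e-02  7.1010e+01] F [1.  0.  0.5] w 0.0005 t 2.975
{"translation": [[0.07, -0.1, 3.01], [0.15, -0.2, 6.02]], "turn": [-0.002, -0.003], "gripper": [0.0, 0.0]}
```

Request:
carry_out:
  translation:
    - [0.1,-0.2,3]
    - [0.1,-0.2,6]
    - [0.1,-0.2,6]
    - [0.1,-0.2,6]
  turn: [0,0,0,0]
  gripper: [0,0,0,0]

```text
time_s: 3.48
tool_pos: [0.45, 0.3057, 0.0616]
tool_rot: [179.9, -0.0, 70.9]
force: [-0.1, -0.2, 0.1]
grip_width: 0.0006
```

Run:
```python
from h import *
o=telemetry.get_obs(); print(o["tool_pos"].round(4))
tip=o["tool_pos"]-[0,0,.008]
for n,b in(("side",(180,290,115,110,5)),("top",(120,195,75,85,7))):
    im=read_camera(n).copy(); x0,y0,w,h,k=b
    c=cv2.resize(im[y0:y0+h,x0:x0+w,::-1],None,fx=k,fy=k,interpolation=cv2.INTER_CUBIC)
    p=((proj(n,tip)[0]-[x0,y0]+.5)*k-.5).astype(int); print(n,p)
    cv2.drawMarker(c,tuple(int(v) for v in p),(0,0,255),0,14,1); cv2.imwrite(f"pics/pad_{n}.png",c)
```

```text
[0.45   0.3057 0.0616]
side [399 323]
top [186 458]
```

View pics/pad_side.png

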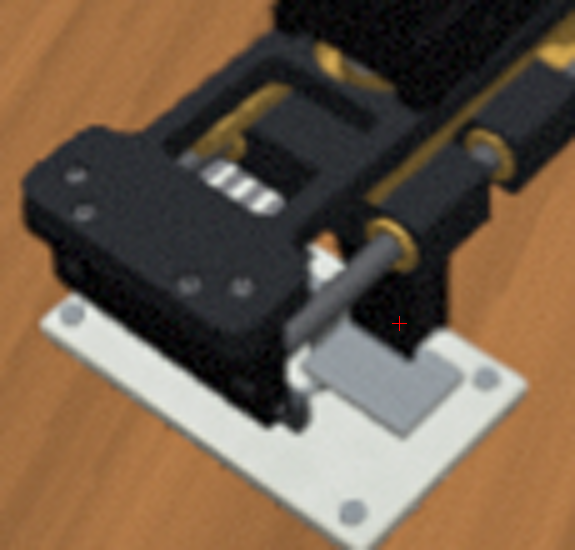

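View pics/pad_top.png

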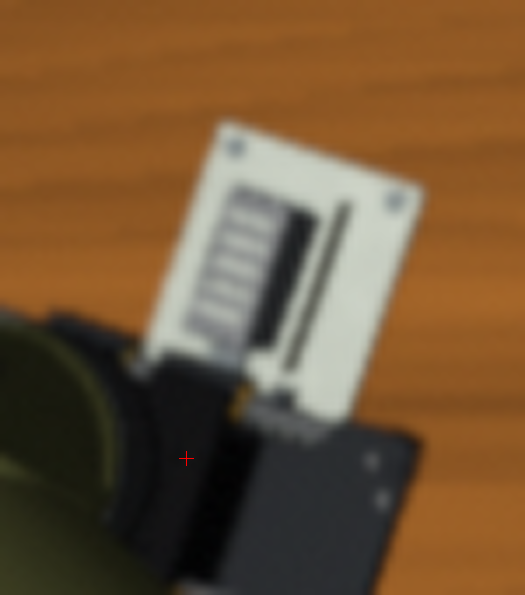

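Side view: the tip centre is predicted at (399,323) and seen at about (399,327), so the calibration agrees within 1 px. The fingertip is over the paddle, so I'll press.

Request:
carry_out:
  translation:
    - [0.1,0.2,1]
    - [0.1,0.2,2]
    - [0.1,0.2,2.4]
    - [0.1,0.2,2.8]
  turn: [0,0,0,0]
  gripper: [0,0,0,0]

```text
time_s: 4.08
tool_pos: [0.4476, 0.3078, 0.0322]
tool_rot: [-179.7, 0.1, 71.1]
force: [-9.7, 1.3, 7.6]
grip_width: 0.0005
```

Request:
carry_out:
  translation:
    - [0,0,0.2]
    - [0,0,0.4]
    - [0,0,0.5]
    - [0,0,0.5]
  turn: [0,0,0,0]
  gripper: [0,0,0,0]

```text
time_s: 4.58
tool_pos: [0.4462, 0.3084, 0.0272]
tool_rot: [-179.6, 0.1, 71.2]
force: [-11.0, 1.3, 9.9]
grip_width: 0.0007
```

Request:
carry_out:
  translation:
    - [0,0,0.1]
    - [0,0,0.2]
    - [0,0,0.2]
  turn: [0,0,0]
  gripper: [0,0,0]

```text
time_s: 4.95
tool_pos: [0.4461, 0.3086, 0.0266]
tool_rot: [-179.7, 0.2, 71.2]
force: [-14.9, -1.4, 21.3]
grip_width: 0.0006
```

Request:
carry_out:
  translation:
    - [0,0,0.1]
    - [0,0,0.2]
    - [0,0,0.2]
  turn: [0,0,0]
  gripper: [0,0,0]

```text
time_s: 5.32
tool_pos: [0.4462, 0.3087, 0.0261]
tool_rot: [-179.7, 0.2, 71.2]
force: [-17.2, -4.4, 32.0]
grip_width: 0.0005
```

At the stop: the force climbs with almost no further travel. Lifting off to check.

Request:
carry_out:
  translation:
    - [0,0,-1]
    - [0,0,-4]
    - [0,0,-8]
    - [0,0,-12]
    - [0,0,-12]
  turn: [0,0,0,0,0]
  gripper: [0,0,0,0.7,0.7]

```text
time_s: 5.95
tool_pos: [0.453, 0.3076, 0.1462]
tool_rot: [179.7, -0.2, 71.0]
force: [0.6, 0.3, 0.4]
grip_width: 0.013
```

```bash
python3 - <<'E'
from h import *
im=read_camera("side"); crop("side",im,180,290,115,110,5,"pics/pressed.png")
E
python3 plan.py '[[0.5135,0.2842,0.13,71.2],[0.5135,0.2842,0.1,71.2]]' 0.7
```

```text
now [0.4519 0.3066 0.1443] [ 1.7987e+02 -6.0000e-02  7.1010e+01] F [-0.3 -0.9 -0.3] w 0.0169 t 6.0
{"translation": [[-0.06, 3.27, 0.71], [-0.11, 6.55, 1.43], [-0.11, 6.55, 4.43]], "turn": [-0.002, -0.003, -0.003], "gripper": [0.7, 0.7, 0.7]}
```

View pics/pressed.png

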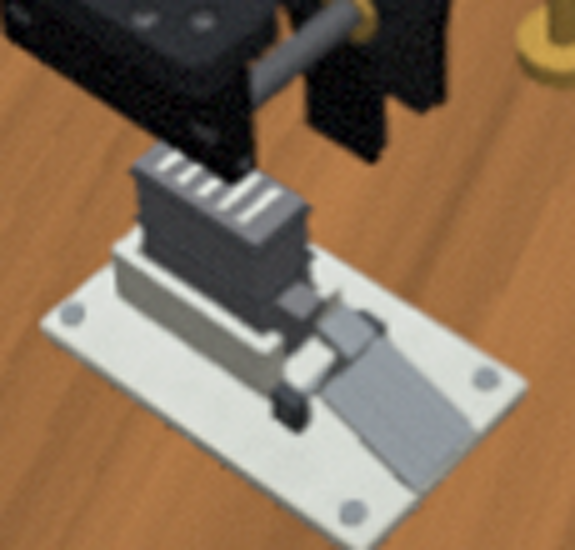

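The paddle is down at about (440,440) and the hook is clear of the toe. Next, over the cassette.

Request:
carry_out:
  translation:
    - [-0.1,3.3,0.7]
    - [-0.1,6.5,1.4]
    - [-0.1,6.5,3]
    - [-0.1,6.5,4.4]
    - [-0.1,6.5,4.4]
  turn: [0,0,0,0,0]
  gripper: [0.7,0.7,0.7,0.7,0.7]

```text
time_s: 6.62
tool_pos: [0.5098, 0.2844, 0.0974]
tool_rot: [-179.8, 0.2, 71.2]
force: [1.1, -0.9, 0.2]
grip_width: 0.0591
```

```bash
python3 - <<'E'
from h import *
im=read_camera("side"); crop("side",im,170,270,125,120,5,"pics/ab.png")
im=read_camera("top"); crop("top",im,120,195,75,85,7,"pics/abt.png")
E
python3 plan.py '[[0.5135,0.2842,0.049,71.2]]' 0.7
```

```text
now [0.5112 0.2851 0.0994] [-1.7998e+02  2.0000e-02  7.1140e+01] F [-0.1  0.4  0.4] w 0.0606 t 6.725
{"translation": [[-0.01, 0.24, 5.04]], "turn": [-0.001], "gripper": [0.7]}
```

View pics/ab.png

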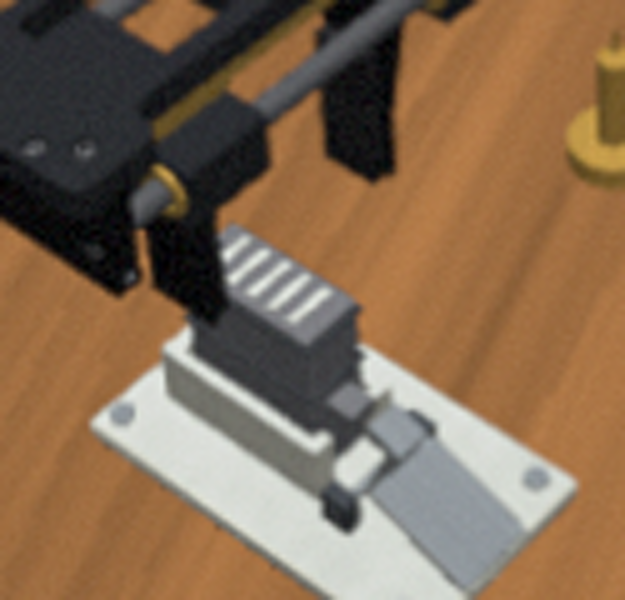

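View pics/abt.png

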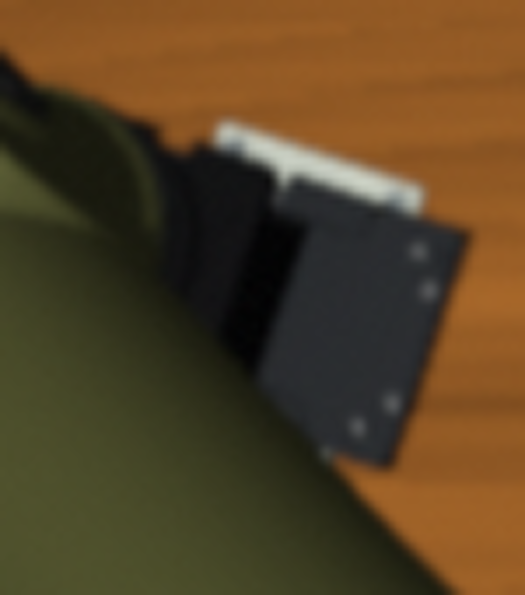

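Request:
carry_out:
  translation:
    - [0,0.2,2]
    - [0,0.2,4]
    - [0,0.2,5]
    - [0,0.2,5]
  turn: [0,0,0,0]
  gripper: [0.7,0.7,0.7,0.7]

```text
time_s: 7.22
tool_pos: [0.5132, 0.2834, 0.0481]
tool_rot: [-179.9, 0.1, 71.1]
force: [0.3, 1.0, 0.4]
grip_width: 0.0613
```

Request:
carry_out:
  translation:
    - [0,0,0]
    - [0,0,0]
    - [0,0,0]
    - [0,0,0]
  turn: [0,0,0,0]
  gripper: [0.35,0.3,0.26,0.26]
  squeeze: 8

```text
time_s: 7.72
tool_pos: [0.5142, 0.2838, 0.0498]
tool_rot: [180.0, -0.0, 71.0]
force: [-0.0, 0.9, -0.2]
grip_width: 0.0291
```

Request:
carry_out:
  translation:
    - [0,0,0]
    - [0,0,0]
    - [0,0,0]
    - [0,0,0]
  turn: [0,0,0,0]
  gripper: [0.1,0.1,0.1,0.1]
  squeeze: 8

```text
time_s: 8.22
tool_pos: [0.5141, 0.2839, 0.0497]
tool_rot: [180.0, -0.0, 71.0]
force: [0.5, -0.1, 1.8]
grip_width: 0.0221
```

Gripped at 22.1 mm with no side force. Squeezing harder and lifting.

Request:
carry_out:
  translation:
    - [0,0,0]
    - [0,0,-1]
    - [0,0,-2.5]
    - [0,0,-4.5]
    - [0,0,-6.5]
  turn: [0,0,0,0,0]
  gripper: [0,0,0,0,0]
  squeeze: 30

```text
time_s: 8.85
tool_pos: [0.5142, 0.2836, 0.1163]
tool_rot: [180.0, 0.0, 71.0]
force: [0.4, 0.7, -0.8]
grip_width: 0.0219
```

```bash
python3 plan.py '[[0.57,0.1,0.16,72],[0.58,-0.1,0.16,76],[0.514,-0.2618,0.13,77.6]]' 0
```

```text
now [0.5142 0.2836 0.1163] [1.7996e+02 1.0000e-02 7.1040e+01] F [ 0.4  0.7 -0.8] w 0.0219 t 8.85
{"translation": [[-3.89, 2.81, -1.09], [-7.78, 5.62, -2.18], [-11.67, 8.43, -3.27], [-15.55, 11.24, -4.37], [-20.2, 13.1, -4.37]], "turn": [-0.004, -0.008, -0.013, -0.017, -0.034], "gripper": [0.0, 0.0, 0.0, 0.0, 0.0]}
{"translation": [[-4.71, 1.7, 0.0], [-9.42, 3.4, 0.0], [-14.13, 5.1, 0.0], [-18.48, 4.71, 0.75], [-22.83, 4.31, 1.5]], "turn": [-0.017, -0.035, -0.052, -0.059, -0.066], "gripper": [0.0, 0.0, 0.0, 0.0, 0.0]}
{"translation": [[-4.31, -0.68, 0.75], [-8.63, -1.37, 1.5]], "turn": [-0.007, -0.014], "gripper": [0.0, 0.0]}
```

Request:
carry_out:
  translation:
    - [-3.9,2.8,-1.1]
    - [-7.8,5.6,-2.2]
    - [-11.7,8.4,-3.3]
    - [-15.6,11.2,-4.4]
    - [-20.2,13.1,-4.4]
  turn: [0,-0.01,-0.01,-0.02,-0.03]
  gripper: [0,0,0,0,0]

```text
time_s: 9.48
tool_pos: [0.5738, 0.0489, 0.161]
tool_rot: [179.8, -0.1, 72.8]
force: [1.0, -0.5, -1.4]
grip_width: 0.0215
```

Request:
carry_out:
  translation:
    - [-4.7,1.7,0]
    - [-9.4,3.4,0]
    - [-14.1,5.1,0]
    - [-18.5,4.7,0.8]
    - [-22.8,4.3,1.5]
  turn: [-0.02,-0.04,-0.05,-0.06,-0.07]
  gripper: [0,0,0,0,0]

```text
time_s: 10.1
tool_pos: [0.5454, -0.1819, 0.1446]
tool_rot: [179.9, 0.0, 76.8]
force: [0.7, 0.0, -1.5]
grip_width: 0.0222
```

Request:
carry_out:
  translation:
    - [-4.3,-0.7,0.8]
    - [-8.6,-1.4,1.5]
    - [-8.6,-1.4,1.5]
    - [-8.6,-1.4,1.5]
  turn: [-0.01,-0.01,-0.01,-0.01]
  gripper: [0,0,0,0]

```text
time_s: 10.6
tool_pos: [0.513, -0.2603, 0.1295]
tool_rot: [179.9, -0.0, 77.4]
force: [0.4, -0.2, -0.6]
grip_width: 0.0218
```

```bash
python3 - <<'E'
from h import *
im=read_camera("side"); crop("side",im,260,90,150,120,5,"pics/tr1.png")
E
python3 plan.py '[[0.518,-0.2627,0.06,77.6]]' 0
```

```text
now [ 0.5134 -0.2595  0.1295] [ 1.7993e+02 -2.0000e-02  7.7450e+01] F [ 1.2 -0.1 -1.4] w 0.0216 t 10.65
{"translation": [[-0.11, 0.26, 3.48], [-0.22, 0.52, 6.95]], "turn": [-0.001, -0.003], "gripper": [0.0, 0.0]}
```

View pics/tr1.png

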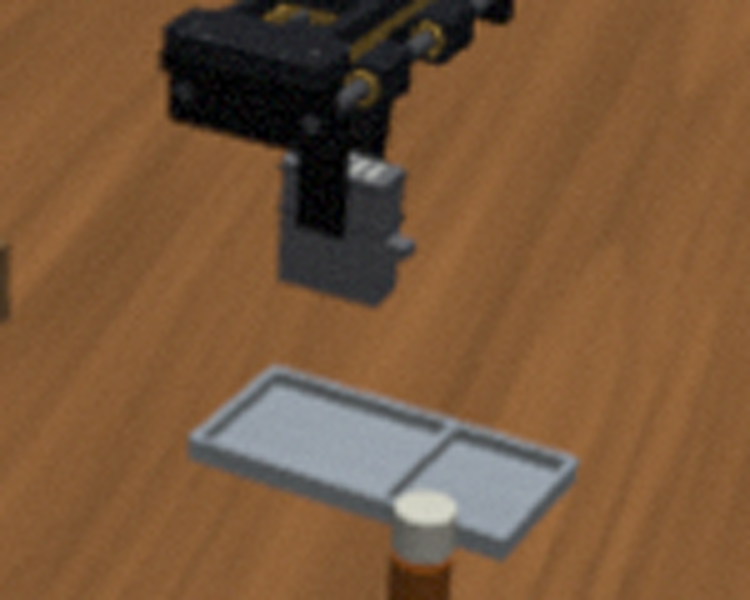

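The cassette is held upright with the toe pointing towards the cross wall. Lowering it.

Request:
carry_out:
  translation:
    - [-0.1,0.3,3]
    - [-0.2,0.5,6]
    - [-0.2,0.5,8]
    - [-0.2,0.5,8.1]
    - [-0.2,0.5,8.1]
  turn: [0,0,0,0,0]
  gripper: [0,0,0,0,0]

```text
time_s: 11.28
tool_pos: [0.5176, -0.2636, 0.0484]
tool_rot: [179.9, 0.0, 77.4]
force: [0.3, -0.2, -0.9]
grip_width: 0.0213
```

Request:
carry_out:
  translation:
    - [0,0,0.1]
    - [0,0,0.2]
    - [0,0,0.3]
    - [0,0,0.3]
  turn: [0,0,0,0]
  gripper: [0,0,0,0]

```text
time_s: 11.78
tool_pos: [0.5171, -0.2642, 0.0455]
tool_rot: [180.0, 0.0, 77.3]
force: [-2.3, -0.2, 5.9]
grip_width: 0.0218
```

Request:
carry_out:
  translation:
    - [0,0,-0.1]
    - [0,0,-0.1]
    - [0,0,-0.1]
    - [0,0,-0.1]
    - [0,0,-0.1]
  turn: [0,0,0,0,0]
  gripper: [0.3,0.4,0.5,0.5,0.5]

```text
time_s: 12.4
tool_pos: [0.5169, -0.2638, 0.0454]
tool_rot: [-180.0, -0.0, 77.4]
force: [0.1, -0.5, 0.0]
grip_width: 0.0428
```

Request:
carry_out:
  translation:
    - [0,0,-2]
    - [0,0,-5]
    - [0,0,-9]
    - [0,0,-11]
  turn: [0,0,0,0]
  gripper: [0.5,0.5,0.5,0.5]

```text
time_s: 12.9
tool_pos: [0.5184, -0.2642, 0.1591]
tool_rot: [179.8, 0.1, 77.4]
force: [-0.2, 0.3, -0.0]
grip_width: 0.0431
```

```bash
python3 - <<'E'
from h import *
im=read_camera("side"); crop("side",im,260,90,150,120,5,"pics/tr2.png")
E
python3 plan.py '[[0.56,-0.1,0.15,60],[0.52,0.1,0.13,10],[0.4567,0.1385,0.1,-30]]' 0.5
```

```text
now [ 0.5192 -0.2646  0.1607] [1.7964e+02 1.6000e-01 7.7360e+01] F [1.5 0.4 2. ] w 0.0434 t 12.95
{"translation": [[4.24, 0.09, 0.27], [8.48, 0.19, 0.53], [12.72, 0.28, 0.8], [16.95, 0.38, 1.07], [20.68, -1.28, 1.47]], "turn": [0.076, 0.151, 0.227, 0.303, 0.478], "gripper": [0.5, 0.5, 0.5, 0.5, 0.5]}
{"translation": [[2.55, -3.18, 0.4], [5.1, -6.37, 0.8], [7.65, -9.55, 1.2], [10.2, -12.74, 1.6], [9.92, -14.57, 2.35]], "turn": [0.175, 0.349, 0.524, 0.698, 0.873], "gripper": [0.5, 0.5, 0.5, 0.5, 0.5]}
{"translation": [[-1.58, -0.96, 0.75], [-3.17, -1.93, 1.5], [-4.75, -2.89, 2.25]], "turn": [0.175, 0.349, 0.524], "gripper": [0.5, 0.5, 0.5]}
```

View pics/tr2.png

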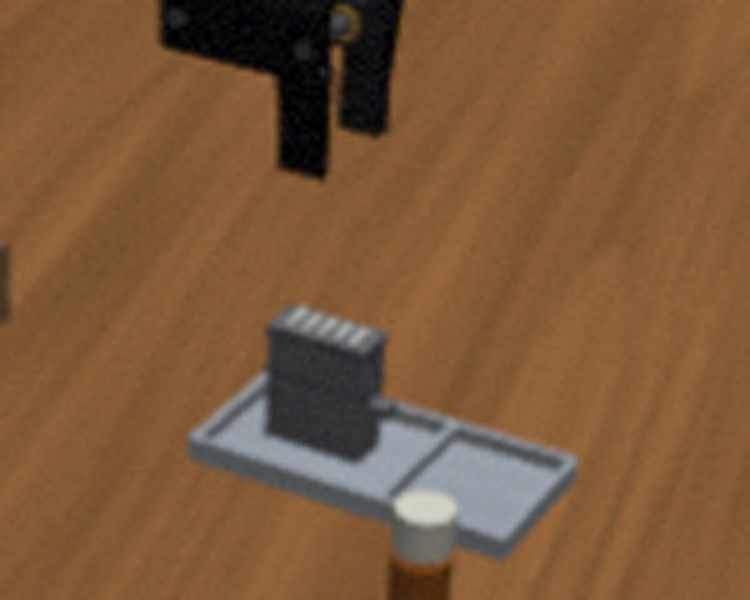

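The cassette stands free in the longer bay. Now to the pin mount.

```bash
python3 plan.py '[[0.4567,0.1385,0.12,77.4],[0.4567,0.1385,0.08,77.4]]' 0.5
```

```text
now [ 0.5192 -0.2646  0.1607] [1.7964e+02 1.6000e-01 7.7360e+01] F [1.5 0.4 2. ] w 0.0434 t 12.95
{"translation": [[4.75, -1.86, 0.51], [9.49, -3.73, 1.02], [14.24, -5.59, 1.53], [18.98, -7.46, 2.03], [23.73, -9.32, 2.54]], "turn": [-0.0, -0.0, -0.0, -0.0, -0.0], "gripper": [0.5, 0.5, 0.5, 0.5, 0.5]}
{"translation": [[4.75, -1.86, 0.51], [9.49, -3.73, 1.02], [14.24, -5.59, 1.53], [14.24, -5.59, 5.53]], "turn": [-0.0, -0.0, -0.0, -0.0], "gripper": [0.5, 0.5, 0.5, 0.5]}
```

Request:
carry_out:
  translation:
    - [4.7,-1.9,0.5]
    - [9.5,-3.7,1]
    - [14.2,-5.6,1.5]
    - [19,-7.5,2]
    - [23.7,-9.3,2.5]
  turn: [0,0,0,0,0]
  gripper: [0.5,0.5,0.5,0.5,0.5]

```text
time_s: 13.58
tool_pos: [0.4772, -0.0107, 0.1299]
tool_rot: [-180.0, 0.0, 77.3]
force: [0.9, 0.5, -0.2]
grip_width: 0.0434
```

Request:
carry_out:
  translation:
    - [4.7,-1.9,0.5]
    - [9.5,-3.7,1]
    - [14.2,-5.6,1.5]
    - [14.2,-5.6,1.5]
    - [14.2,-5.6,1.5]
  turn: [0,0,0,0,0]
  gripper: [0.5,0.5,0.5,0.5,0.5]

```text
time_s: 14.2
tool_pos: [0.4543, 0.1379, 0.1151]
tool_rot: [-180.0, 0.0, 77.4]
force: [-0.3, -0.6, -0.1]
grip_width: 0.0434
```

```bash
python3 - <<'E'
from h import *
im=read_camera("side"); crop("side",im,230,200,130,120,5,"pics/pin1.png")
E
python3 plan.py '[[0.4567,0.1385,0.07,77.4],[0.4567,0.1385,0.024,77.4]]' 0.5
```

```text
now [0.4546 0.1373 0.1152] [-1.7997e+02  5.0000e-02  7.7270e+01] F [0.  0.8 0.8] w 0.0434 t 14.25
{"translation": [[0.17, 0.18, 4.52], [0.17, 0.18, 9.12]], "turn": [-0.002, -0.002], "gripper": [0.5, 0.5]}
```

View pics/pin1.png

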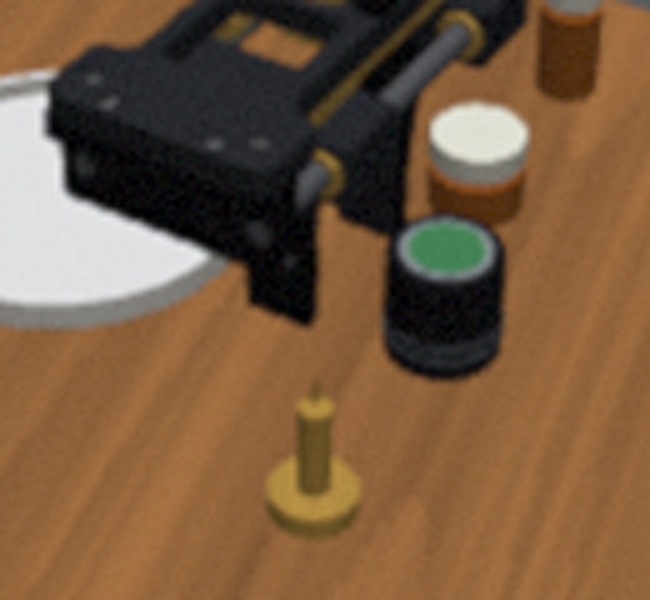

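Request:
carry_out:
  translation:
    - [0.2,0.2,3]
    - [0.2,0.2,6]
    - [0.2,0.2,8.5]
    - [0.2,0.2,9.1]
    - [0.2,0.2,9.1]
  turn: [0,0,0,0,0]
  gripper: [0.5,0.5,0.5,0.5,0.5]

```text
time_s: 14.88
tool_pos: [0.4573, 0.1394, 0.0247]
tool_rot: [-180.0, 0.0, 77.3]
force: [0.5, -0.1, -0.0]
grip_width: 0.0437
```

Request:
carry_out:
  translation:
    - [0,0,0]
    - [0,0,0]
    - [0,0,0]
    - [0,0,0]
    - [0,0,0]
  turn: [0,0,0,0,0]
  gripper: [0.25,0.2,0.15,0.1,0.05]
  squeeze: 6

```text
time_s: 15.5
tool_pos: [0.457, 0.1399, 0.0247]
tool_rot: [180.0, 0.0, 77.3]
force: [-0.1, 0.1, 1.4]
grip_width: 0.0118
```

Request:
carry_out:
  translation:
    - [0,0,0]
    - [0,0,0]
    - [0,0,0]
  turn: [0,0,0]
  gripper: [0,0,0]
  squeeze: 25

```text
time_s: 15.88
tool_pos: [0.4571, 0.1399, 0.0246]
tool_rot: [180.0, 0.0, 77.3]
force: [0.5, -1.6, 3.8]
grip_width: 0.011
```

Request:
carry_out:
  translation:
    - [0,0,-1]
    - [0,0,-4]
    - [0,0,-8]
    - [0,0,-12]
    - [0,0,-12]
  turn: [0,0,0,0,0]
  gripper: [0,0,0,0,0]

```text
time_s: 16.5
tool_pos: [0.4591, 0.1411, 0.1474]
tool_rot: [179.6, -0.1, 77.4]
force: [-0.5, 0.2, -1.4]
grip_width: 0.0111
```

```bash
python3 - <<'E'
from h import *
im=read_camera("side"); crop("side",im,230,170,130,120,5,"pics/pin2.png")
E
python3 plan.py '[[0.47,-0.05,0.14,77.4],[0.4378,-0.2451,0.11,77.4]]' 0
```

```text
now [0.4578 0.1403 0.1455] [1.7983e+02 1.0000e-02 7.7340e+01] F [-0.7 -0.6 -1. ] w 0.0109 t 16.55
{"translation": [[-4.57, 1.34, 0.14], [-9.15, 2.68, 0.28], [-13.72, 4.02, 0.41], [-18.3, 5.36, 0.55], [-23.23, 5.65, 1.3]], "turn": [-0.0, -0.001, -0.001, -0.001, -0.001], "gripper": [0.0, 0.0, 0.0, 0.0, 0.0]}
{"translation": [[-4.94, 0.28, 0.75], [-9.87, 0.56, 1.5], [-14.81, 0.84, 2.25]], "turn": [-0.0, -0.0, -0.0], "gripper": [0.0, 0.0, 0.0]}
```

View pics/pin2.png

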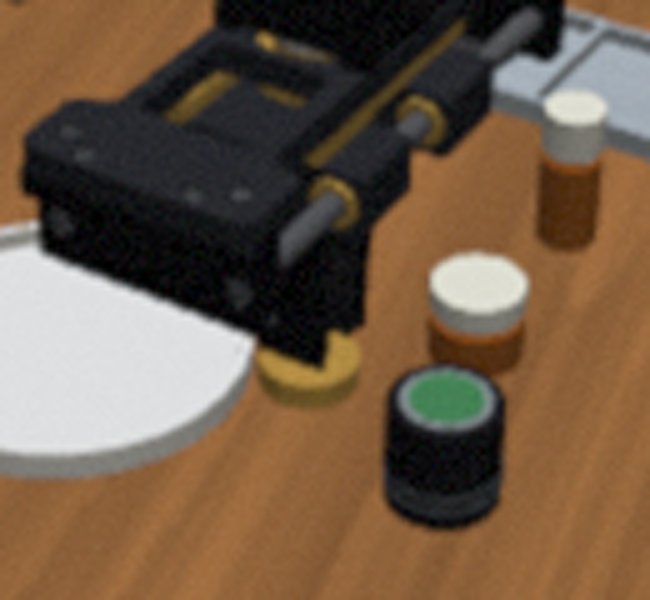

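Request:
carry_out:
  translation:
    - [-4.6,1.3,0.1]
    - [-9.1,2.7,0.3]
    - [-13.7,4,0.4]
    - [-18.3,5.4,0.5]
    - [-23.2,5.6,1.3]
  turn: [0,0,0,0,0]
  gripper: [0,0,0,0,0]

```text
time_s: 17.18
tool_pos: [0.4605, -0.0997, 0.1304]
tool_rot: [-180.0, -0.1, 77.4]
force: [0.2, -0.5, -1.3]
grip_width: 0.0111
```

Request:
carry_out:
  translation:
    - [-4.9,0.3,0.8]
    - [-9.9,0.6,1.5]
    - [-14.8,0.8,2.2]
    - [-14.8,0.8,2.2]
    - [-14.8,0.8,2.2]
  turn: [0,0,0,0,0]
  gripper: [0,0,0,0,0]

```text
time_s: 17.8
tool_pos: [0.4356, -0.2433, 0.1082]
tool_rot: [-179.9, -0.1, 77.4]
force: [0.3, -0.0, -1.3]
grip_width: 0.0109
```

```bash
python3 - <<'E'
from h import *
im=read_camera("side"); crop("side",im,260,90,150,120,5,"pics/tr3.png")
E
python3 plan.py '[[0.4378,-0.2451,0.06,77.4],[0.4378,-0.2451,0.032,77.4]]' 0
```

```text
now [ 0.4361 -0.2429  0.1087] [-1.7992e+02 -9.0000e-02  7.7460e+01] F [-0.3 -0.3 -0.4] w 0.0109 t 17.85
{"translation": [[-0.18, 0.21, 4.87], [-0.18, 0.21, 7.67]], "turn": [0.001, 0.001], "gripper": [0.0, 0.0]}
```

View pics/tr3.png

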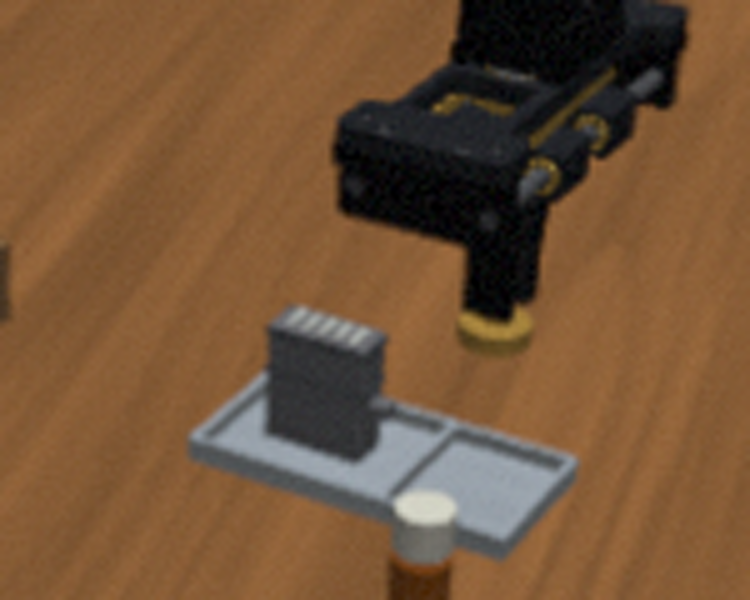

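Request:
carry_out:
  translation:
    - [-0.2,0.2,3]
    - [-0.2,0.2,6]
    - [-0.2,0.2,7.5]
    - [-0.2,0.2,7.8]
    - [-0.2,0.2,7.9]
  turn: [0,0,0,0,0]
  gripper: [0,0,0,0,0]

```text
time_s: 18.48
tool_pos: [0.4385, -0.247, 0.0313]
tool_rot: [179.9, 0.0, 77.4]
force: [-0.8, 0.1, -0.5]
grip_width: 0.0108
```

Request:
carry_out:
  translation:
    - [0,0,0.1]
    - [0,0,0.2]
    - [0,0,0.2]
  turn: [0,0,0]
  gripper: [0,0,0]

```text
time_s: 18.85
tool_pos: [0.4378, -0.2473, 0.0288]
tool_rot: [180.0, 0.0, 77.3]
force: [0.0, -0.5, -0.0]
grip_width: 0.0111
```

Request:
carry_out:
  translation:
    - [0,0,0.1]
    - [0,0,0.1]
    - [0,0,0.1]
  turn: [0,0,0]
  gripper: [0,0,0]

```text
time_s: 19.23
tool_pos: [0.4379, -0.2473, 0.0286]
tool_rot: [-180.0, 0.1, 77.3]
force: [-2.6, 0.6, 8.1]
grip_width: 0.0114
```

Floor contact. Releasing.

Request:
carry_out:
  translation:
    - [0,0,-0.1]
    - [0,0,-0.1]
    - [0,0,-0.1]
    - [0,0,-0.1]
    - [0,0,-0.1]
  turn: [0,0,0,0,0]
  gripper: [0.15,0.2,0.3,0.4,0.4]

```text
time_s: 19.85
tool_pos: [0.4377, -0.2471, 0.0285]
tool_rot: [-180.0, -0.0, 77.4]
force: [-0.1, 0.1, 0.3]
grip_width: 0.033
```

Request:
carry_out:
  translation:
    - [0,0,-2]
    - [0,0,-5]
    - [0,0,-9]
    - [0,0,-12]
    - [0,0,-12]
  turn: [0,0,0,0,0]
  gripper: [0.4,0.4,0.4,0.7,0.8]

```text
time_s: 20.48
tool_pos: [0.4397, -0.248, 0.1522]
tool_rot: [179.7, 0.2, 77.4]
force: [-0.3, -0.7, -0.8]
grip_width: 0.0475
```

```bash
python3 - <<'E'
from h import *
im=read_camera("side"); crop("side",im,260,90,150,120,5,"pics/tr4.png")
E
python3 plan.py '[[0.49,-0.12,0.15,40],[0.4401,0.0422,0.12,5]]' 0.8
```

```text
now [ 0.4386 -0.2475  0.1504] [1.7984e+02 1.2000e-01 7.7350e+01] F [ 0.5  0.4 -0. ] w 0.0512 t 20.525
{"translation": [[3.39, 0.56, 0.01], [6.79, 1.11, 0.02], [10.18, 1.67, 0.03], [13.57, 2.23, 0.04], [17.25, 0.12, 0.79]], "turn": [0.163, 0.326, 0.489, 0.652, 0.805], "gripper": [0.8, 0.8, 0.8, 0.8, 0.8]}
{"translation": [[1.04, -4.11, 0.75], [2.07, -8.23, 1.5], [3.11, -12.34, 2.25]], "turn": [0.153, 0.305, 0.458], "gripper": [0.8, 0.8, 0.8]}
```

View pics/tr4.png

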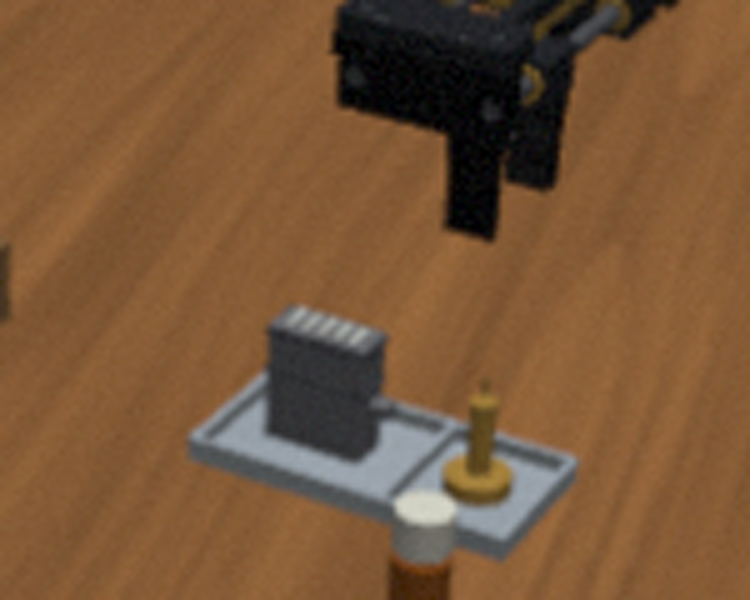

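The pin mount stands in the shorter bay. Now the objective.

Request:
carry_out:
  translation:
    - [3.4,0.6,0]
    - [6.8,1.1,0]
    - [10.2,1.7,0]
    - [13.6,2.2,0]
    - [17.2,0.1,0.8]
  turn: [0.16,0.33,0.49,0.65,0.8]
  gripper: [0.8,0.8,0.8,0.8,0.8]

```text
time_s: 21.15
tool_pos: [0.4772, -0.078, 0.1402]
tool_rot: [-179.9, -0.1, 31.3]
force: [-0.3, 1.2, 0.7]
grip_width: 0.0699
```

Request:
carry_out:
  translation:
    - [1,-4.1,0.8]
    - [2.1,-8.2,1.5]
    - [3.1,-12.3,2.2]
    - [3.1,-12.3,2.2]
    - [3.1,-12.3,2.2]
  turn: [0.15,0.3,0.46,0.46,0.46]
  gripper: [0.8,0.8,0.8,0.8,0.8]

```text
time_s: 21.78
tool_pos: [0.4382, 0.041, 0.1181]
tool_rot: [180.0, 0.1, 5.2]
force: [-0.2, -0.7, -0.7]
grip_width: 0.0698
```

```bash
python3 - <<'E'
from h import *
im=read_camera("side"); crop("side",im,240,170,130,120,5,"pics/ob1.png")
E
python3 plan.py '[[0.4401,0.0422,0.07,5],[0.4401,0.0422,0.017,5]]' 0.8
```

```text
now [0.4385 0.0406 0.1183] [1.80e+02 3.00e-02 5.14e+00] F [ 0.5  0.3 -0.6] w 0.0699 t 21.825
{"translation": [[0.18, -0.15, 4.83], [0.18, -0.15, 10.13]], "turn": [0.002, 0.002], "gripper": [0.8, 0.8]}
```

View pics/ob1.png

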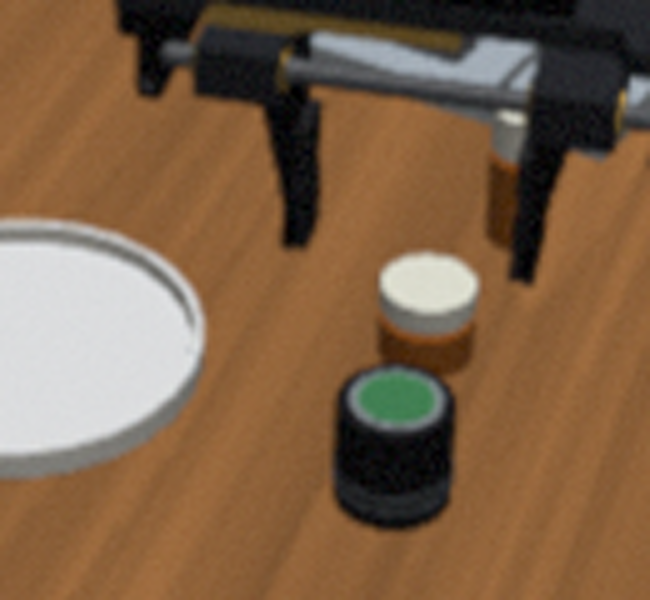

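Request:
carry_out:
  translation:
    - [0.2,-0.2,3]
    - [0.2,-0.2,6]
    - [0.2,-0.2,9]
    - [0.2,-0.2,10.1]
    - [0.2,-0.2,10.1]
  turn: [0,0,0,0,0]
  gripper: [0.8,0.8,0.8,0.8,0.8]

```text
time_s: 22.45
tool_pos: [0.4401, 0.0434, 0.0172]
tool_rot: [-179.9, 0.1, 5.1]
force: [0.4, -0.3, 0.9]
grip_width: 0.0693
```

Request:
carry_out:
  translation:
    - [0,0,0]
    - [0,0,0]
    - [0,0,0]
    - [0,0,0]
    - [0,0,0]
  turn: [0,0,0,0,0]
  gripper: [0.6,0.55,0.5,0.45,0.4]
  squeeze: 6

```text
time_s: 23.08
tool_pos: [0.4405, 0.0436, 0.0179]
tool_rot: [180.0, -0.0, 5.2]
force: [-1.4, 0.2, 4.0]
grip_width: 0.0434
```

Request:
carry_out:
  translation:
    - [0,0,0]
    - [0,0,0]
    - [0,0,0]
  turn: [0,0,0]
  gripper: [0.3,0.3,0.3]
  squeeze: 25

```text
time_s: 23.45
tool_pos: [0.4405, 0.0436, 0.0179]
tool_rot: [180.0, -0.0, 5.2]
force: [-1.9, -0.6, 5.5]
grip_width: 0.0435
```

Gripped at 43.5 mm. Lifting and moving to the dish.

Request:
carry_out:
  translation:
    - [0,0,-1]
    - [0,0,-3]
    - [0,0,-6]
    - [0,0,-8]
    - [0,0,-8]
  turn: [0,0,0,0,0]
  gripper: [0.3,0.3,0.3,0.3,0.3]

```text
time_s: 24.08
tool_pos: [0.4414, 0.0436, 0.0988]
tool_rot: [179.9, -0.2, 5.1]
force: [-0.1, -0.5, -2.3]
grip_width: 0.0437
```

```bash
python3 plan.py '[[0.602,0.045,0.08,5]]' 0.3
```

```text
now [0.4414 0.0436 0.0988] [179.91  -0.18   5.13] F [-0.1 -0.5 -2.3] w 0.0437 t 24.075
{"translation": [[5.34, 0.43, 0.63], [10.67, 0.87, 1.25], [16.01, 1.3, 1.88]], "turn": [0.001, 0.002, 0.002], "gripper": [0.3, 0.3, 0.3]}
```

Request:
carry_out:
  translation:
    - [5.3,0.4,0.6]
    - [10.7,0.9,1.2]
    - [16,1.3,1.9]
    - [16,1.3,1.9]
    - [16,1.3,1.9]
  turn: [0,0,0,0,0]
  gripper: [0.3,0.3,0.3,0.3,0.3]

```text
time_s: 24.7
tool_pos: [0.5994, 0.0459, 0.0768]
tool_rot: [-179.9, 0.2, 5.2]
force: [0.0, 0.1, -2.0]
grip_width: 0.0432
```

```bash
python3 - <<'E'
from h import *
im=read_camera("side"); crop("side",im,190,150,140,120,5,"pics/di1.png")
E
python3 plan.py '[[0.602,0.045,0.025,5]]' 0.3
```

```text
now [0.5993 0.0457 0.0775] [-1.7998e+02  1.3000e-01  5.2200e+00] F [ 0.4  0.2 -1.4] w 0.0433 t 24.75
{"translation": [[0.26, 0.1, 5.25]], "turn": [0.004], "gripper": [0.3]}
```

View pics/di1.png

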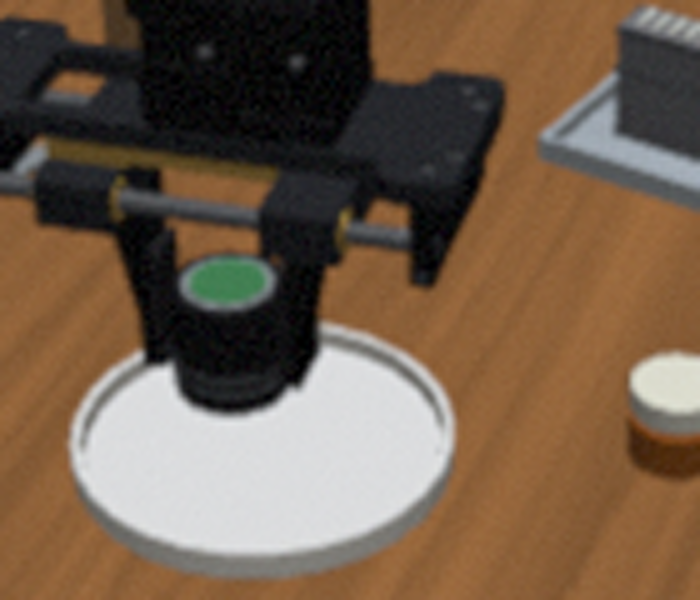

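Objective held level over the dish (bottom at about (232,390)). Lowering; contact is due at TCP z ≈ 0.022.

Request:
carry_out:
  translation:
    - [0.3,0.1,2]
    - [0.3,0.1,4]
    - [0.3,0.1,5.1]
    - [0.3,0.1,5.3]
    - [0.3,0.1,5.3]
  turn: [0,0,0,0,0]
  gripper: [0.3,0.3,0.3,0.3,0.3]

```text
time_s: 25.38
tool_pos: [0.604, 0.0446, 0.0256]
tool_rot: [-180.0, -0.0, 5.2]
force: [-0.2, 0.5, -1.3]
grip_width: 0.0436
```

Request:
carry_out:
  translation:
    - [0,0,0.1]
    - [0,0,0.2]
    - [0,0,0.3]
    - [0,0,0.3]
  turn: [0,0,0,0]
  gripper: [0.3,0.3,0.3,0.3]

```text
time_s: 25.88
tool_pos: [0.6039, 0.0444, 0.0225]
tool_rot: [180.0, 0.0, 5.2]
force: [0.4, 0.3, -1.7]
grip_width: 0.0436
```

Request:
carry_out:
  translation:
    - [0,0,0.1]
    - [0,0,0.1]
    - [0,0,0.1]
  turn: [0,0,0]
  gripper: [0.3,0.3,0.3]

```text
time_s: 26.25
tool_pos: [0.604, 0.0445, 0.022]
tool_rot: [180.0, -0.0, 5.2]
force: [-2.4, 0.1, 3.6]
grip_width: 0.0436
```

Request:
carry_out:
  translation:
    - [0,0,0]
    - [0,0,0]
    - [0,0,0]
    - [0,0,0]
  turn: [0,0,0,0]
  gripper: [0.55,0.6,0.65,0.65]

```text
time_s: 26.75
tool_pos: [0.6039, 0.0445, 0.0214]
tool_rot: [-180.0, 0.0, 5.2]
force: [0.2, -0.2, -0.5]
grip_width: 0.0556
```

Request:
carry_out:
  translation:
    - [0,0,-2]
    - [0,0,-5]
    - [0,0,-9]
    - [0,0,-13]
  turn: [0,0,0,0]
  gripper: [0.65,0.65,0.65,0.65]

```text
time_s: 27.25
tool_pos: [0.6041, 0.0448, 0.1542]
tool_rot: [180.0, -0.1, 5.2]
force: [0.7, 0.5, 0.3]
grip_width: 0.0567
```

```bash
python3 - <<'E'
from h import *
im=read_camera("side"); crop("side",im,190,150,140,120,5,"pics/di2.png")
E
python3 plan.py '[[0.4374,-0.1322,0.13,5]]' 0.65
```

```text
now [0.6071 0.0458 0.16  ] [179.96  -0.55   5.19] F [3.1 0.8 3.3] w 0.0568 t 27.3
{"translation": [[-3.7, 3.24, 0.6], [-7.41, 6.48, 1.2], [-11.11, 9.71, 1.8], [-14.81, 12.95, 2.4], [-18.51, 16.19, 3.0]], "turn": [0.001, 0.001, 0.002, 0.003, 0.003], "gripper": [0.65, 0.65, 0.65, 0.65, 0.65]}
```

View pics/di2.png

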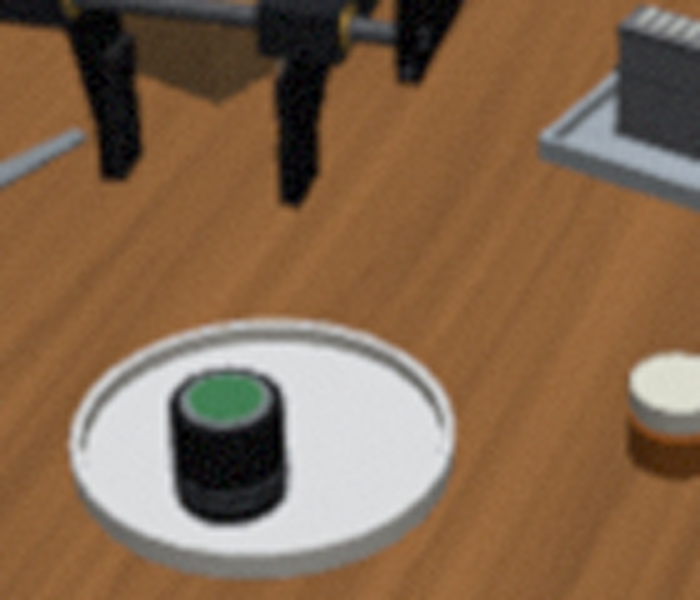

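Objective stands in the dish at about (230,450) in the crop. Now the vial.

Request:
carry_out:
  translation:
    - [-3.7,3.2,0.6]
    - [-7.4,6.5,1.2]
    - [-11.1,9.7,1.8]
    - [-14.8,13,2.4]
    - [-18.5,16.2,3]
  turn: [0,0,0,0,0]
  gripper: [0.65,0.65,0.65,0.65,0.65]

```text
time_s: 27.92
tool_pos: [0.4336, -0.1345, 0.1223]
tool_rot: [179.9, -0.1, 5.2]
force: [0.6, -1.3, 0.3]
grip_width: 0.0561
```

Request:
carry_out:
  translation:
    - [0,0,0]
    - [0,0,0]
  turn: [0,0]
  gripper: [0.65,0.65]

```text
time_s: 28.18
tool_pos: [0.435, -0.1332, 0.1225]
tool_rot: [179.9, -0.1, 5.2]
force: [0.3, 0.5, -0.3]
grip_width: 0.0566
```

```bash
python3 - <<'E'
from h import *
im=read_camera("side"); crop("side",im,270,110,140,120,5,"pics/vi1.png")
E
python3 plan.py '[[0.4374,-0.1322,0.08,5],[0.4374,-0.1322,0.027,5]]' 0.65
```

```text
now [ 0.4354 -0.1326  0.1224] [ 1.7995e+02 -9.0000e-02  5.2600e+00] F [-0.1  0.1 -0.1] w 0.0564 t 28.225
{"translation": [[0.2, -0.02, 4.24], [0.2, -0.02, 9.54]], "turn": [0.004, 0.004], "gripper": [0.65, 0.65]}
```

View pics/vi1.png

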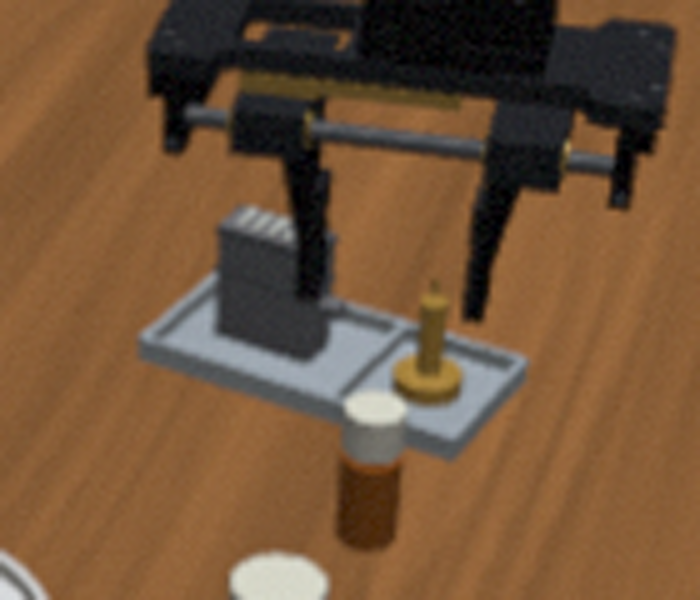

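Request:
carry_out:
  translation:
    - [0.2,0,3]
    - [0.2,0,6]
    - [0.2,0,8.5]
    - [0.2,0,9.5]
    - [0.2,0,9.5]
  turn: [0,0,0,0,0]
  gripper: [0.65,0.65,0.65,0.65,0.65]

```text
time_s: 28.85
tool_pos: [0.4368, -0.1322, 0.0265]
tool_rot: [-179.9, -0.0, 5.3]
force: [0.0, -0.2, 0.9]
grip_width: 0.0567
```

Request:
carry_out:
  translation:
    - [0,0,0]
    - [0,0,0]
    - [0,0,0]
    - [0,0,0]
    - [0,0,0]
  turn: [0,0,0,0,0]
  gripper: [0.45,0.38,0.33,0.28,0.24]
  squeeze: 5

```text
time_s: 29.48
tool_pos: [0.4365, -0.1336, 0.0268]
tool_rot: [180.0, -0.0, 5.1]
force: [-0.1, -0.6, 1.0]
grip_width: 0.0257
```

Request:
carry_out:
  translation:
    - [0,0,0]
    - [0,0,0]
    - [0,0,0]
  turn: [0,0,0]
  gripper: [0.15,0.15,0.15]
  squeeze: 18

```text
time_s: 29.85
tool_pos: [0.4365, -0.1336, 0.0268]
tool_rot: [180.0, -0.0, 5.2]
force: [0.8, -0.7, 3.2]
grip_width: 0.0259
```

Request:
carry_out:
  translation:
    - [0,0,-1]
    - [0,0,-3]
    - [0,0,-6]
    - [0,0,-9]
    - [0,0,-9]
  turn: [0,0,0,0,0]
  gripper: [0.15,0.15,0.15,0.15,0.15]

```text
time_s: 30.48
tool_pos: [0.4375, -0.1338, 0.1185]
tool_rot: [179.8, -0.2, 5.1]
force: [-0.0, -0.9, -0.9]
grip_width: 0.0254
```

```bash
python3 plan.py '[[0.602,-0.026,0.11,5]]' 0.15
```

```text
now [ 0.4375 -0.1338  0.1185] [ 1.7981e+02 -1.6000e-01  5.1400e+00] F [-0.  -0.9 -0.9] w 0.0254 t 30.475
{"translation": [[4.34, -2.32, 0.21], [8.67, -4.63, 0.42], [13.01, -6.95, 0.64], [17.35, -9.27, 0.85]], "turn": [0.001, 0.001, 0.002, 0.002], "gripper": [0.15, 0.15, 0.15, 0.15]}
```

Request:
carry_out:
  translation:
    - [4.3,-2.3,0.2]
    - [8.7,-4.6,0.4]
    - [13,-7,0.6]
    - [17.3,-9.3,0.8]
    - [17.3,-9.3,0.8]
  turn: [0,0,0,0,0]
  gripper: [0.15,0.15,0.15,0.15,0.15]

```text
time_s: 31.1
tool_pos: [0.6009, -0.0202, 0.1066]
tool_rot: [-179.7, 0.1, 5.5]
force: [0.3, -0.7, -0.4]
grip_width: 0.0253
```

```bash
python3 - <<'E'
from h import *
im=read_camera("side"); crop("side",im,190,150,140,120,5,"pics/di3.png")
E
python3 plan.py '[[0.602,-0.026,0.034,5]]' 0.15
```

```text
now [ 0.5995 -0.0227  0.1067] [-1.7984e+02  1.6000e-01  5.3800e+00] F [-0.7  0.1 -0.9] w 0.0257 t 31.15
{"translation": [[0.11, 0.18, 3.63], [0.21, 0.36, 7.27]], "turn": [0.003, 0.007], "gripper": [0.15, 0.15]}
```

View pics/di3.png

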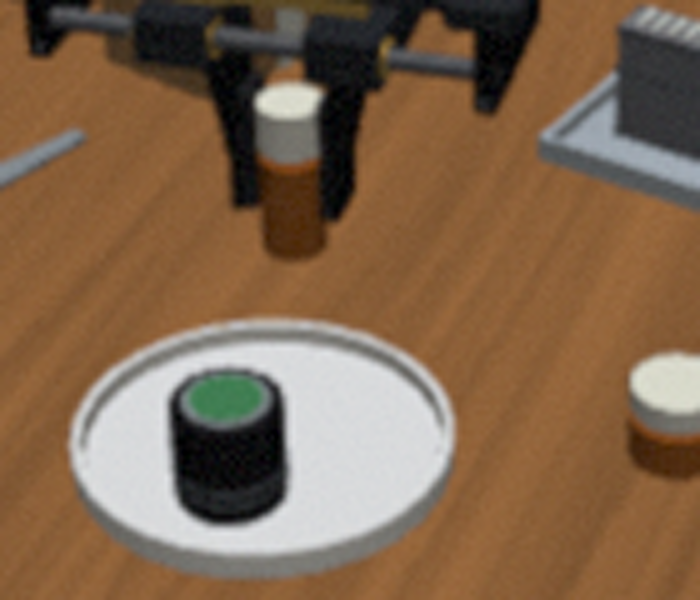

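Request:
carry_out:
  translation:
    - [0.2,0.2,2]
    - [0.2,0.2,4.5]
    - [0.2,0.2,6.7]
    - [0.2,0.2,7.3]
    - [0.2,0.2,7.3]
  turn: [0,0,0,0,0]
  gripper: [0.15,0.15,0.15,0.15,0.15]

```text
time_s: 31.78
tool_pos: [0.602, -0.0273, 0.0352]
tool_rot: [180.0, 0.0, 5.1]
force: [0.5, 0.4, -0.8]
grip_width: 0.0255
```

Request:
carry_out:
  translation:
    - [0,0,0.1]
    - [0,0,0.2]
    - [0,0,0.3]
    - [0,0,0.3]
  turn: [0,0,0,0]
  gripper: [0.15,0.15,0.15,0.15]

```text
time_s: 32.28
tool_pos: [0.6023, -0.027, 0.0326]
tool_rot: [180.0, -0.0, 5.2]
force: [-0.2, 0.4, -0.6]
grip_width: 0.0254
```

Request:
carry_out:
  translation:
    - [0,0,0.1]
    - [0,0,0.2]
    - [0,0,0.2]
  turn: [0,0,0]
  gripper: [0.15,0.15,0.15]

```text
time_s: 32.65
tool_pos: [0.6024, -0.027, 0.0309]
tool_rot: [180.0, 0.0, 5.2]
force: [-0.7, -1.7, 3.0]
grip_width: 0.0255
```

Floor contact. Releasing and retreating clear.

Request:
carry_out:
  translation:
    - [0,0,0]
    - [0,0,0]
    - [0,0,0]
    - [0,0,0]
    - [0,0,0]
  turn: [0,0,0,0,0]
  gripper: [0.3,0.35,0.45,0.55,0.55]

```text
time_s: 33.28
tool_pos: [0.6023, -0.027, 0.0304]
tool_rot: [-180.0, 0.0, 5.2]
force: [0.6, 0.1, 0.0]
grip_width: 0.046
```

Request:
carry_out:
  translation:
    - [0,0,-2]
    - [0,0,-5]
    - [0,0,-9]
    - [0,0,-14]
    - [0,0,-18]
  turn: [0,0,0,0,0]
  gripper: [0.55,0.55,0.55,0.55,0.55]

```text
time_s: 33.9
tool_pos: [0.6028, -0.0264, 0.2142]
tool_rot: [180.0, -0.2, 5.2]
force: [1.3, 0.3, -0.8]
grip_width: 0.0479
```

Request:
carry_out:
  translation:
    - [0,4,0]
    - [0,9,0]
    - [0,14,0]
    - [0,19,0]
    - [0,24,0]
  turn: [0.1,0.2,0.3,0.4,0.5]
  gripper: [0.55,0.55,0.55,0.55,0.55]

```text
time_s: 34.52
tool_pos: [0.6232, -0.2692, 0.2107]
tool_rot: [179.9, 0.0, -23.8]
force: [0.8, 0.4, 0.5]
grip_width: 0.0478
```

Request:
carry_out:
  translation:
    - [0,5,0]
    - [0,10,0]
    - [0,15,0]
    - [0,15,0]
    - [0,15,0]
  turn: [0,0,0,0,0]
  gripper: [0.55,0.55,0.55,0.55,0.55]

```text
time_s: 35.15
tool_pos: [0.5636, -0.4038, 0.2105]
tool_rot: [-180.0, 0.0, -23.6]
force: [0.7, 1.7, -0.4]
grip_width: 0.0475
```

Run:
```python
from h import *
o=telemetry.get_obs(); print(o["tool_pos"],o["force"])
im=read_camera("side"); crop("side",im,180,150,230,160,3,"pics/end_s.png")
im=read_camera("top"); crop("top",im,200,160,220,130,3,"pics/end_t.png")
```

```text
[ 0.56361427 -0.40382368  0.21045271] [ 0.70859761  1.7470316  -0.44278932]
```

View pics/end_s.png

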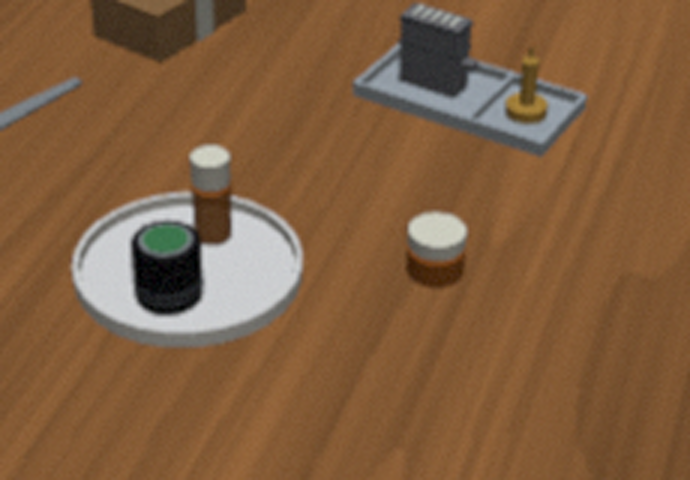

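View pics/end_t.png

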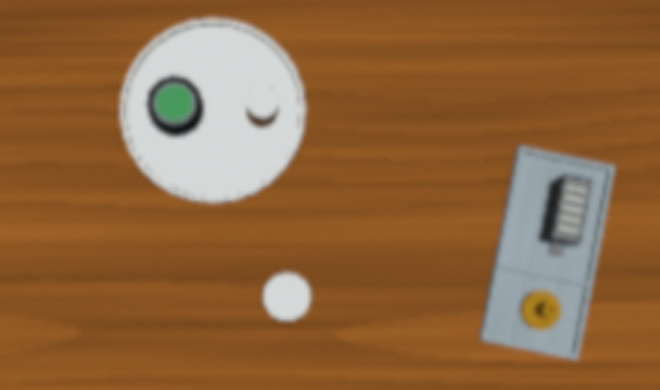

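All four items stand upright in their places, and the jar is still at its starting position. Handing in.

```bash
python3 -c "
from cell import sign_off
print(sign_off())"
```

```text
the job is handed in; nothing more can be done
None
```

Both kits are made up and the job is handed in, at about 35 s of the 112 s allowed. I worked in the order you listed:

- **Cassette:** I pressed the catch paddle down to its stop, where the push reached about 32 N vertically with almost no further travel. A picture showed the hook clear of the toe, so I lifted the cassette out and stood it in the longer bay.
- **Pin mount:** it stands in the shorter bay.
- **Objective and tall vial:** both stand in the dish.

For each item I felt contact at the expected floor height before letting go.

**Last checks:** the final top and side pictures show all four items upright in their places and free of the gripper. They also show the jar at its starting position, and I never gripped it.

**Disagreements:** before moving, the two cameras differed by 1–2 pixels (a few mm) on the dock and tray. I used the top camera's positions, and the grasps closed centred with little side force. No check failed.

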